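# Unstack the bead tubs onto their colour pads

### The arm

A 6-joint arm with a two-finger parallel gripper is mounted at the origin on the work surface. World frame = base frame: x ahead of the robot, y to its left, z up, the work surface at z = 0. Lengths are in m, angles in rad, forces in N, time in s.
With the tool pointing down it reaches from about 0.375 to 0.9 m from the base axis. Payload 3.1 kg.
Tool frame: the origin (TCP) lies between the finger pads; the fingertips stand robot.finger_overhang ahead of it and the grasp point (between the pads) lies 3 mm ahead of it (robot.finger_overhang is the distance from the TCP to the fingertips, in m); z points along the fingers, y is the line along which they close (so a half turn about z gives the same grasp; the last joint's range is limited). The gripper opens to 87 mm and grips with 3 to 60 N. Pads are 19 mm wide; open, the fingers measure 117 mm over their backs; the gripper's body (75 mm by 190 mm) begins 51 mm behind the grasp point.
Start: joints at [-1.363, 0.527, 1.433, -0, 1.181, -0.178], TCP at [0.235, -0.579, 0.245] pointing down, gripper open.
Joint ranges: [-3.08, 3.08], [-0.75, 2.2], [0.22, 2.44], [-1.43, 4.57], [0, 2.65], [-2.85, 2.85]. Speed limits (rad/s): [2.79, 2.79, 3.14, 3.14, 3.14, 3.14].

### API

Orientations are given as a unit quaternion [x, y, z, w].
In Python, from rig import get_obs, vision, hand_in, nets, robot gives the robot as it stands.
- The arm moves only by the tool apply_moves, never from a script. Its argument "series" is a list of rows, each an object with "offset": the shift along the world's x, y, z in cm, a list of three; "rot": the turn, a rotation vector about the world's x, y, z in degrees, a list of three. A call has 1 to 20 rows; each row is the pose to reach, as a shift and turn from the pose commanded when the call began; what a row does not reach only later rows make up. A row lasts 1/10 s, in which the tool goes at most 50 mm and 8.59 degrees, less where a joint would pass 70% of its speed; a pose out of reach is approached as far as the arm can. A call with a gripper value outside its range is refused whole. "hand" is the opening, from 0 (shut) to 1 (fully open), set as the call begins (left out, the last holds). The fingers move at their own pace and stop on an object; "newtons" is the grip in N (left out, the last holds). Time passes only in rows, so rows that repeat a pose let the fingers close. It gives the time, the measured TCP pose, the force, the opening and the grip force at its end, in the units of the state.
- get_obs(): the state, without advancing time (a new reading comes with each control period).
- vision.camera(name): name is "scene" or "top" or "wrist"; returns the picture (384x512x3 uint8, red, green, blue); there is no depth.
- vision.calibration(name): a dict with "K" (3x3 intrinsics, pixels), "R" (3x3) and "t" (3): a world point X has camera coordinates R X + t. Camera axes: x right, y down, z forward; pixel columns grow to the right and rows downward; lengths in m; the calibration is good to about 2 mm. The wrist camera is an equidistant fisheye: a pixel r from the principal point sees the ray r / f radians off the axis. A picture is of the moment at which its call begins: read the wrist's pose just before it. calibration takes no time and is no camera call; for the wrist camera it gives the pose at the moment of the call.
- hand_in(): hands the job in; it is judged then, once.
Trained networks look in the newest picture that a camera, given by its name, has taken for a name from the list of things; names that differ only in an ending like _2 or _b are one class to them, and where a whole thing is asked for, a point or a joint stands for the part that bears it (a point fixed in the world has none). Each returns a list of dicts, best first, with "conf" (0 to 1); they miss things now and then, are a little off and sometimes report something else, mostly with a low value. They report only what shows in the picture. A call takes as long as a camera call. They do not tell look-alikes from the thing itself.
- nets.search_frame(camera, query): "centre" ([x, y, z] in m, in world coordinates, good to about 4 mm: the middle of the surface that is visible of it).
- nets.spot_point(camera, query): "centre" ([x, y, z] in m, in world coordinates, good to about 4 mm: a listed point, or the origin of a listed thing).
The state is a dict: "time": time; "q": joint angles; "joint_velocities": joint speeds; "joint_torque": joint torques, N m; "position": TCP position; "tool_rot": TCP orientation; "ft_force": force on the tool from outside, world axes, zero at the start; "moment": the same for the moment, N m; "grip_width": finger opening in m; "grip_force": force on a finger pad.
Only numpy, scipy, OpenCV 4.12 (cv2) and the standard library are available. Lean on these libraries where they do the work, as an engineer would, in place of code of your own. Each camera call takes 0.05 s, during which the arm holds its last target. There are 200 camera calls.

### The job

Three bead tubs are stacked on the grey coaster and a fourth stands on the wrong pad: take the stack apart and stand every tub upright in the middle of the pad of its own colour, directly on the pad. Lift them over and set them down without dropping or tipping any, and leave the snips and the thread spool where they are.

Things in the scene. Friction and masses are not known exactly. Their poses are not given: they have to be found in the camera images.
- tub_pearl: pearl white closed bead tub: upright cylinder 66 mm in diameter and 40 mm tall, flat underside and lid (2 mm bead studs round its edge), about 170 g, loose. Origin: centre of its underside, z up. At the start it is either the bottom of the stack of three (on a fixed grey coaster, 96 mm in diameter, 5 mm thick) or stands alone on the amber pad.
- tub_blue: deep blue closed bead tub: upright cylinder 66 mm in diameter and 40 mm tall, flat underside and lid (2 mm bead studs round its edge), about 170 g, loose. Origin: centre of its underside, z up. At the start it is either the bottom of the stack of three (on a fixed grey coaster, 96 mm in diameter, 5 mm thick) or stands alone on the amber pad.
- tub_coral: coral red closed bead tub: upright cylinder 50 mm in diameter and 40 mm tall, flat underside and lid (2 mm bead studs round its edge), about 100 g, loose. Origin: centre of its underside, z up. At the start it is the middle of the stack of three, resting on the white or the blue tub.
- tub_amber: amber yellow closed bead tub: upright cylinder 34 mm in diameter and 40 mm tall, flat underside and lid (2 mm bead studs round its edge), about 50 g, loose. Origin: centre of its underside, z up. At the start it is the top of the stack of three, resting on the coral tub.
- pad_pearl: fixed round pad, 96 mm in diameter and 5 mm thick, flat top with an outer rim in pearl white and grey middle, seven small pearl white sample beads on the rim's edge (reaching 11 mm above the table). The place for the pearl white tub. Origin: centre of its underside, on the table, z up; the top face is 5 mm above it.
- pad_blue: fixed round pad, 96 mm in diameter and 5 mm thick, flat top with an outer rim in deep blue and grey middle, seven small deep blue sample beads on the rim's edge (reaching 11 mm above the table). The place for the deep blue tub. Origin: centre of its underside, on the table, z up; the top face is 5 mm above it.
- pad_coral: fixed round pad, 96 mm in diameter and 5 mm thick, flat top with an outer rim in coral red and grey middle, seven small coral red sample beads on the rim's edge (reaching 11 mm above the table). The place for the coral red tub. Origin: centre of its underside, on the table, z up; the top face is 5 mm above it.
- pad_amber: fixed round pad, 96 mm in diameter and 5 mm thick, flat top with an outer rim in amber yellow and grey middle, seven small amber yellow sample beads on the rim's edge (reaching 11 mm above the table). The place for the amber yellow tub. Origin: centre of its underside, on the table, z up; the top face is 5 mm above it. At the start a white or blue tub stands on it.
- snips: bystander: teal thread snips lying flat, 120 mm long, 35 mm wide, 10 mm high. Origin: at table level near the middle of its length, x pointing towards the blade tips.
- spool: bystander: white thread spool standing upright, 42 mm in diameter, 44 mm tall. Origin: centre of its underside.
Mind the look-alikes: they are no part of the job. Of the things that look like the tub_blue, the smallest one is meant.

How it is judged:
At the end, for the whole second after the job is handed in: Each of the four tubs stands upright (within 0.1 rad) and at rest directly on the pad of its own colour, its centre within 12 mm of the pad's centre (horizontal distance between tub_pearl and pad_pearl below 0.012 m and z of tub_pearl in the frame of pad_pearl between 0.002 and 0.009 m and angle between each of tub_pearl, tub_blue, tub_coral, tub_amber's own z axis and vertical below 0.1 rad and linear speed of each of tub_pearl, tub_blue, tub_coral, tub_amber below 0.02 m/s and horizontal distance between tub_blue and pad_blue below 0.012 m and z of tub_blue in the frame of pad_blue between 0.002 and 0.009 m and horizontal distance between tub_coral and pad_coral below 0.012 m and z of tub_coral in the frame of pad_coral between 0.002 and 0.009 m and horizontal distance between tub_amber and pad_amber below 0.012 m and z of tub_amber in the frame of pad_amber between 0.002 and 0.009 m); the robot touches nothing.
It fails at once if a tub is tipped (tilted more than 0.6 rad) (angle between any of tub_pearl, tub_blue, tub_coral, tub_amber's own z axis and vertical above 0.6 rad).
It fails at once if a tub is dropped or thrown (moves faster than 0.5 m/s while the fingers do not touch it) ((linear speed of tub_pearl above 0.5 m/s and contact force between tub_pearl and the fingers below 0.05 N) or (linear speed of tub_blue above 0.5 m/s and contact force between tub_blue and the fingers below 0.05 N) or (linear speed of tub_coral above 0.5 m/s and contact force between tub_coral and the fingers below 0.05 N) or (linear speed of tub_amber above 0.5 m/s and contact force between tub_amber and the fingers below 0.05 N)).
It fails at once if the snips or the spool are moved more than 30 mm (distance of any of snips, spool from where it was at the start of the episode above 0.03 m).
It also fails if it takes over 120 s, if anything falls off the work surface, if the arm or the gripper's body presses on something with over 40 N, if the wrist force passes 120 N, or if a joint passes its speed limit or range.

## Working session

There is one attempt and no reset: what is moved stays moved. The work goes in short steps, Python scripts to look and compute and a tool call to move; the robot and the scene stay as the last step left them, time stands still between calls to the robot, and variables do not carry over. Pictures are saved under pics/ and viewed, at most 14 in all, crops included, and the job is handed in when it is done.

Besides the shell and the picture viewer there is one more tool, called after ">>>" in YAML: its name, and indented under it one key for each argument. apply_moves: Moves the arm, as the interface text tells. Its arguments: {"type":"object","properties":{"series":{"type":"array"},"hand":{"type":"number"},"newtons":{"type":"number"}},"required":["series"]}

```bash
mkdir -p pics; cat > h.py <<'E'
import cv2,numpy as np
from rig import get_obs,vision,hand_in,nets,robot
def save(cam,fn,crop=None,s=1):
    im=vision.camera(cam)
    if crop: x0,y0,x1,y1=crop; im=im[y0:y1,x0:x1]
    im=cv2.resize(im,None,fx=s,fy=s,interpolation=cv2.INTER_CUBIC)
    cv2.imwrite(fn,im[:,:,::-1])
def proj(cam,X):
    c=vision.calibration(cam);p=np.array(c["K"])@(np.array(c["R"])@np.array(X)+np.array(c["t"]));return p[:2]/p[2]
def back(cam,uv,z):
    c=vision.calibration(cam);R=np.array(c["R"]);t=np.array(c["t"])
    d=R.T@np.linalg.inv(c["K"])@np.array([*uv,1.]);o=-R.T@t
    return o+d*(z-o[2])/d[2]
E
python3 - <<'E'
from h import *
save("top","pics/top.png",s=1.5);save("scene","pics/scene.png",s=1.5)
print(robot.finger_overhang,get_obs()["tool_rot"],get_obs()["position"])
for n in ["tub_pearl","tub_blue","tub_coral","tub_amber","pad_pearl","pad_blue","pad_coral","pad_amber","snips","spool"]:
  for cam in ("top","scene"):
    for d in nets.spot_point(cam,n): print(n,cam,round(d["conf"],2),np.round(d["centre"],3),np.round(proj(cam,d["centre"])))
E
```

```text
0.022 [ 9.81452372e-01  1.91703692e-01 -1.30767408e-05 -9.67463194e-04] [ 0.23508407 -0.57845776  0.24367113]
tub_pearl top 0.95 [0.448 0.246 0.003] [170. 231.]
tub_pearl top 0.37 [0.614 0.172 0.002] [197. 172.]
tub_pearl scene 0.58 [0.446 0.245 0.005] [317. 166.]
tub_pearl scene 0.39 [ 0.411 -0.278 -0.002] [141. 218.]
tub_blue top 0.86 [ 0.337 -0.147  0.001] [314. 268.]
tub_blue top 0.76 [ 0.435 -0.416  0.004] [411. 229.]
tub_blue top 0.53 [ 0.404 -0.282  0.004] [363. 242.]
tub_blue scene 0.89 [ 0.408 -0.28   0.003] [140. 216.]
tub_blue scene 0.81 [ 0.435 -0.417  0.   ] [ 86. 242.]
tub_blue scene 0.58 [ 0.346 -0.144  0.001] [182. 188.]
tub_blue scene 0.39 [ 0.608 -0.204 -0.002] [197. 257.]
tub_coral top 0.47 [ 0.402 -0.281  0.044] [366. 242.]
tub_coral top 0.34 [ 0.405 -0.282  0.003] [362. 241.]
tub_coral scene 0.56 [ 0.41  -0.282  0.043] [136. 205.]
tub_amber top 0.53 [ 0.409 -0.275  0.084] [368. 239.]
tub_amber top 0.36 [ 0.49  -0.012  0.001] [263. 213.]
tub_amber scene 0.66 [ 0.406 -0.282  0.082] [133. 191.]
pad_pearl top 0.7 [ 0.61  -0.207  0.003] [330. 169.]
pad_pearl scene 0.57 [ 0.61  -0.203 -0.001] [198. 257.]
pad_blue top 0.71 [ 0.618  0.17  -0.   ] [197. 170.]
pad_blue scene 0.66 [ 0.617  0.172 -0.   ] [332. 207.]
pad_coral top 0.57 [ 0.489 -0.01  -0.002] [262. 214.]
pad_coral scene 0.7 [ 0.489 -0.008  0.002] [249. 201.]
pad_amber top 0.68 [ 0.447  0.241 -0.004] [172. 231.]
pad_amber scene 0.64 [ 0.448  0.246 -0.001] [318. 168.]
snips top 0.71 [ 0.718 -0.025 -0.001] [265. 135.]
snips scene 0.94 [ 0.725 -0.028  0.002] [290. 261.]
snips scene 0.25 [ 0.409 -0.284  0.044] [135. 204.]
spool top 0.67 [ 0.617  0.345 -0.002] [136. 173.]
spool scene 0.63 [ 0.617  0.347 -0.001] [383. 187.]
```

View pics/top.png

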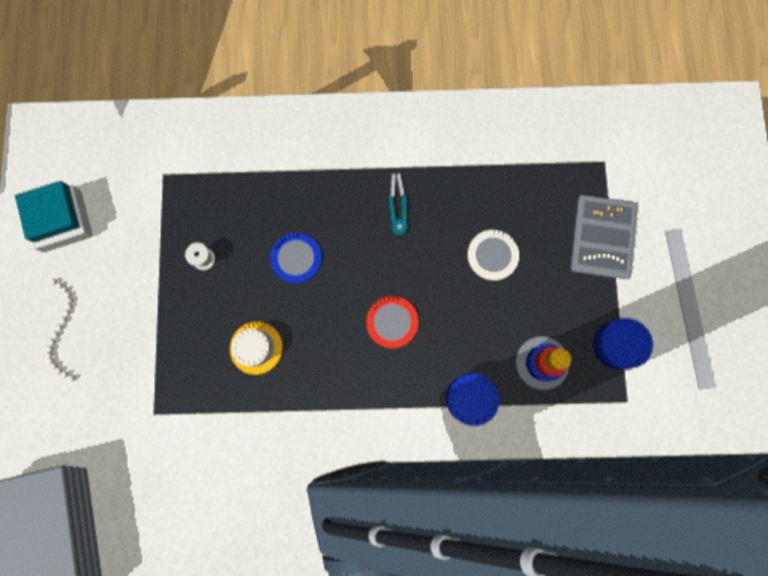

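View pics/scene.png

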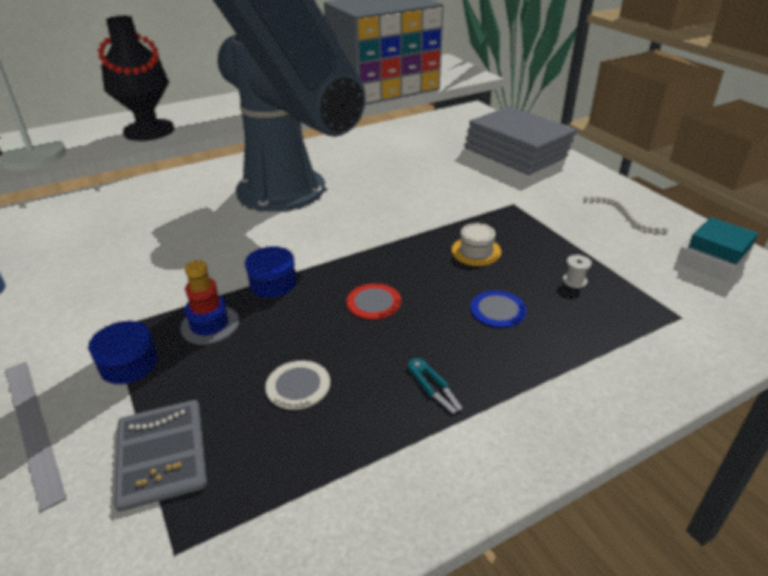

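Three blue tubs show in top.png: (473,398), (623,343) and the one under coral in the stack (545,362). The stacked one is clearly the smallest and sits on the grey coaster, so it is tub_blue. I'll confirm that with a crop and refine the centres by colour.

```bash
python3 - <<'E'
from h import *
save("top","pics/crop.png",(280,200,460,300),4)
im=vision.camera("top");hsv=cv2.cvtColor(im,cv2.COLOR_RGB2HSV)
def fit(name,c,r,lo,hi,z):
    m=cv2.inRange(hsv,lo,hi);k=np.zeros_like(m);cv2.circle(k,c,r,255,-1);m&=k
    p=cv2.findNonZero(m)
    h=cv2.convexHull(p);e=cv2.fitEllipse(h)
    w=back("top",e[0],z); s=np.linalg.norm(back("top",(e[0][0]+np.mean(e[1])/2,e[0][1]),z)-w)*2
    print(name,np.round(e[0],1),np.round(e[1],1),np.round(w,4),"diam",round(s,4))
fit("pad_blue",(197,171),22,(105,120,60),(130,255,255),.005)
fit("pad_pearl",(329,169),22,(0,0,150),(179,80,255),.005)
fit("pad_coral",(261,214),22,(0,120,60),(12,255,255),.005)
fit("pad_amber",(171,232),22,(14,110,60),(35,255,255),.005)
fit("tub_pearl",(167,231),15,(0,0,140),(179,70,255),.045)
fit("tub_amber",(372,239),12,(13,110,60),(35,255,255),.125)
fit("lookA",(315,266),25,(105,120,40),(130,255,255),.04)
fit("lookB",(415,229),25,(105,120,40),(130,255,255),.04)
fit("coaster",(362,242),20,(100,0,70),(130,80,200),.005)
E
```

```text
pad_blue [196.9 171.4] [34.1 35.1] [0.6141 0.171  0.005 ] diam 0.0982
pad_pearl [328.4 169.6] [33.1 34.3] [ 0.6083 -0.2007  0.005 ] diam 0.0948
pad_coral [261.2 214.3] [35.3 35.6] [ 0.4871 -0.0075  0.005 ] diam 0.0982
pad_amber [170.3 231.6] [35.4 36.6] [0.4461 0.2448 0.005 ] diam 0.0996
tub_pearl [166.7 231.3] [24.  24.8] [0.4445 0.2452 0.045 ] diam 0.0651
tub_amber [372.3 239.1] [14.3 18.2] [ 0.4056 -0.2755  0.125 ] diam 0.0393
lookA [314.9 265.4] [34.5 36. ] [ 0.3447 -0.144   0.04  ] diam 0.0922
lookB [414.5 229.1] [34.3 40.2] [ 0.4322 -0.4127  0.04  ] diam 0.0983
coaster [361.1 241.3] [34.3 36.8] [ 0.4052 -0.2781  0.005 ] diam 0.0968
```

View pics/crop.png

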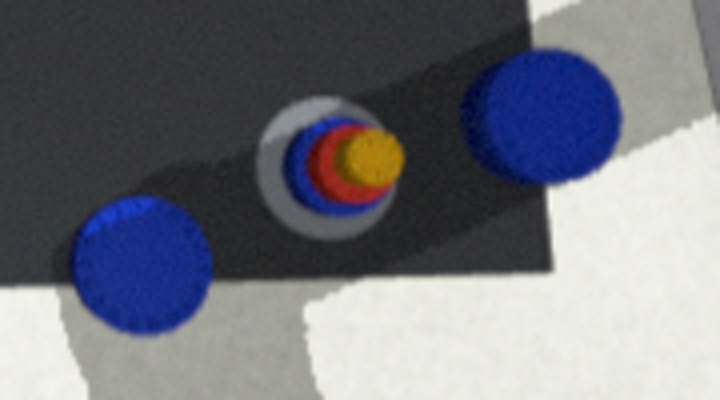

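The crop confirms it: the stacked blue tub (crop about 340,165, about 115 px across) is smaller than the look-alikes at (142,265) and (545,115), which are about 138 px or more. The bottom of the stack is blue, so pearl is the tub on the amber pad. First move: go above the pearl tub.

>>> apply_moves:
  series:
    - {"offset": [21,38,0],"rot": [0,0,0]}
    - {"offset": [21,38,0],"rot": [0,0,0]}
    - {"offset": [21,38,0],"rot": [0,0,0]}
    - {"offset": [21,38,0],"rot": [0,0,0]}
    - {"offset": [21,38,0],"rot": [0,0,0]}
    - {"offset": [21,38,0],"rot": [0,0,0]}
    - {"offset": [21,38,0],"rot": [0,0,0]}
    - {"offset": [21,38,0],"rot": [0,0,0]}
    - {"offset": [21,38,0],"rot": [0,0,0]}
    - {"offset": [21,82.4,-6],"rot": [0,0,0]}
    - {"offset": [21,82.4,-6],"rot": [0,0,0]}
    - {"offset": [21,82.4,-6],"rot": [0,0,0]}
    - {"offset": [21,82.4,-6],"rot": [0,0,0]}
    - {"offset": [21,82.4,-6],"rot": [0,0,0]}
    - {"offset": [21,82.4,-6],"rot": [0,0,0]}
    - {"offset": [21,82.4,-6],"rot": [0,0,0]}
    - {"offset": [21,82.4,-6],"rot": [0,0,0]}
    - {"offset": [21,82.4,-6],"rot": [0,0,0]}
    - {"offset": [21,82.4,-6],"rot": [0,0,0]}
    - {"offset": [21,82.4,-6],"rot": [0,0,0]}
  hand: 1
  newtons: 20

```text
time: 3.2
position: [0.4448, 0.246, 0.1844]
tool_rot: [0.981, 0.193, -0.0, 0.0]
ft_force: [-0.3, 0.1, 0.1]
grip_width: 0.0874
grip_force: 0.0
```

```bash
python3 - <<'E'
from h import *
save("wrist","pics/w1.png")
for n in ["tub_pearl","pad_amber"]:
  for f in (nets.spot_point,nets.search_frame):
    for d in f("wrist",n): print(n,round(d["conf"],2),np.round(d["centre"],4))
c=vision.calibration("wrist");print(c["K"],np.round(-np.array(c["R"]).T@np.array(c["t"]),3),get_obs()["position"])
E
```

```text
tub_pearl 0.91 [0.4473 0.244  0.006 ]
tub_pearl 0.84 [0.4488 0.2475 0.0479]
pad_amber 0.66 [0.4711 0.2506 0.0054]
[[297.31863964   0.         256.94462004]
 [  0.         297.31863964 190.86427033]
 [  0.           0.           1.        ]] [0.526 0.276 0.324] [0.44556142 0.24354401 0.18480115]
```

View pics/w1.png

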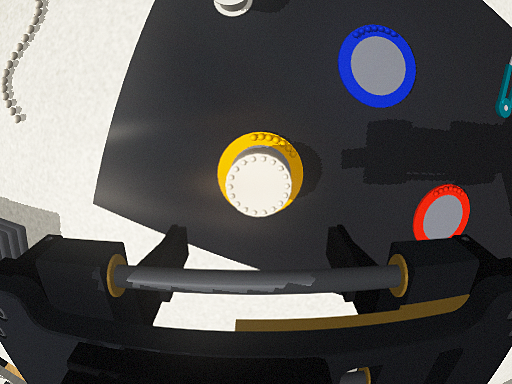

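w1 shows the pearl tub at (259,184) between the fingers, on the amber pad, with the beads at the far side (268,138) away from the fingers. The nets agree with the tool position to 2 mm, so I'll descend and grip.

>>> apply_moves:
  series:
    - {"offset": [0.1,0.1,-4],"rot": [0,0,0]}
    - {"offset": [0.1,0.1,-8],"rot": [0,0,0]}
    - {"offset": [0.1,0.1,-11],"rot": [0,0,0]}
    - {"offset": [0.1,0.1,-13],"rot": [0,0,0]}
    - {"offset": [0.1,0.1,-14.5],"rot": [0,0,0]}
    - {"offset": [0.1,0.1,-14.5],"rot": [0,0,0]}
    - {"offset": [0.1,0.1,-14.5],"rot": [0,0,0]}

```text
time: 4.15
position: [0.4467, 0.2452, 0.0398]
tool_rot: [0.982, 0.191, -0.0, 0.0]
ft_force: [1.1, -0.2, 0.3]
grip_width: 0.0869
grip_force: 0.0
```

>>> apply_moves:
  series:
    - {"offset": [0,0,0],"rot": [0,0,0]}
    - {"offset": [0,0,0],"rot": [0,0,0]}
    - {"offset": [0,0,0],"rot": [0,0,0]}
    - {"offset": [0,0,0],"rot": [0,0,0]}
    - {"offset": [0,0,0],"rot": [0,0,0]}
    - {"offset": [0,0,0],"rot": [0,0,0]}
  hand: 0
  newtons: 20

```text
time: 4.75
position: [0.4466, 0.2461, 0.0402]
tool_rot: [0.981, 0.192, 0.001, 0.0]
ft_force: [-1.0, -0.2, 5.7]
grip_width: 0.0657
grip_force: 20.0
```

>>> apply_moves:
  series:
    - {"offset": [0,0,1],"rot": [0,0,0]}
    - {"offset": [0,0,3],"rot": [0,0,0]}
    - {"offset": [0,0,6],"rot": [0,0,0]}
    - {"offset": [0.4,-1,8],"rot": [0,0,0]}
    - {"offset": [1.3,-3.6,8],"rot": [0,0,0]}
    - {"offset": [2.7,-7.5,8],"rot": [0,0,0]}
    - {"offset": [4.2,-11.5,8],"rot": [0,0,0]}
    - {"offset": [5.7,-15.7,8],"rot": [0,0,0]}
    - {"offset": [7.2,-20,8],"rot": [0,0,0]}
    - {"offset": [8.7,-24.1,8],"rot": [0,0,0]}
    - {"offset": [10.2,-28.3,8],"rot": [0,0,0]}
    - {"offset": [11.7,-32.4,8],"rot": [0,0,0]}
    - {"offset": [13.2,-36.5,8],"rot": [0,0,0]}
    - {"offset": [14.6,-40.4,8],"rot": [0,0,0]}
    - {"offset": [15.6,-43.2,8],"rot": [0,0,0]}
    - {"offset": [16.2,-44.8,8],"rot": [0,0,0]}
    - {"offset": [16.2,-44.8,8],"rot": [0,0,0]}
    - {"offset": [16.2,-44.8,8],"rot": [0,0,0]}

```text
time: 6.55
position: [0.607, -0.2004, 0.1191]
tool_rot: [0.981, 0.192, -0.001, -0.001]
ft_force: [0.7, 0.6, -2.7]
grip_width: 0.0654
grip_force: 20.0
```

```bash
python3 - <<'E'
from h import *
save("wrist","pics/w2.png")
print(get_obs()["position"])
for n in ["tub_pearl","pad_pearl"]:
  for f in (nets.spot_point,):
    for d in f("wrist",n): print(n,round(d["conf"],2),np.round(d["centre"],4))
vision.camera("scene")
for n in ["tub_pearl","pad_pearl"]:
    for d in nets.spot_point("scene",n): print(n,round(d["conf"],2),np.round(d["centre"],4))
E
```

```text
[ 0.60687244 -0.1997867   0.11909091]
tub_pearl 0.81 [ 0.6056 -0.2001  0.0866]
tub_pearl 0.91 [ 0.6039 -0.2004  0.0851]
pad_pearl 0.94 [ 0.6102 -0.2037 -0.0021]
```

View pics/w2.png

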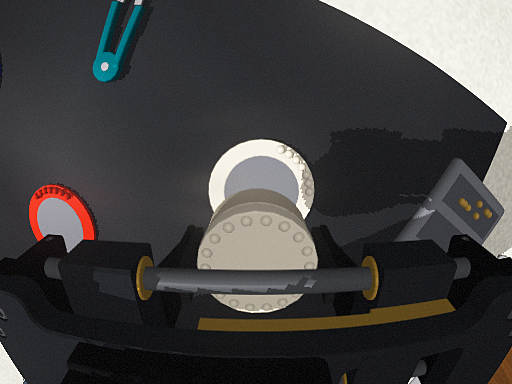

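w2 shows the pearl tub held level at (258,265), above and just short of the pearl pad (261,187). The clearance over the beads is fine. I'll shift 3/-2 mm and lower.

>>> apply_moves:
  series:
    - {"offset": [0.3,-0.2,-3],"rot": [0,0,0]}
    - {"offset": [0.3,-0.2,-5],"rot": [0,0,0]}
    - {"offset": [0.3,-0.2,-6.5],"rot": [0,0,0]}
    - {"offset": [0.3,-0.2,-7.2],"rot": [0,0,0]}
    - {"offset": [0.3,-0.2,-7.6],"rot": [0,0,0]}
    - {"offset": [0.3,-0.2,-7.8],"rot": [0,0,0]}
    - {"offset": [0.3,-0.2,-7.8],"rot": [0,0,0]}
    - {"offset": [0.3,-0.2,-7.8],"rot": [0,0,0]}

```text
time: 7.65
position: [0.6117, -0.2043, 0.0424]
tool_rot: [0.981, 0.192, 0.001, 0.0]
ft_force: [-0.6, 0.5, -1.4]
grip_width: 0.0659
grip_force: 20.0
```

>>> apply_moves:
  series:
    - {"offset": [0,0,-0.1],"rot": [0,0,0]}
    - {"offset": [0,0,-0.1],"rot": [0,0,0]}
    - {"offset": [0,0,-0.1],"rot": [0,0,0]}

```text
time: 7.95
position: [0.6113, -0.2041, 0.0408]
tool_rot: [0.981, 0.192, 0.0, 0.0]
ft_force: [-0.2, -0.5, -2.9]
grip_width: 0.0655
grip_force: 20.0
```

```bash
python3 - <<'E'
from h import *
for c in range(4):
  vision.camera("scene")
  o=get_obs();print(np.round(o["position"],4),np.round(o["ft_force"],1))
  for n in ["tub_pearl","pad_pearl"]:
    for d in nets.spot_point("scene",n): 
       if d["conf"]>.4:print(n,round(d["conf"],2),np.round(d["centre"],4))
E
```

```text
[ 0.6113 -0.204   0.0407] [-0.8 -0.9 -1.7]
tub_pearl 0.78 [ 0.6102 -0.2071  0.0043]
pad_pearl 0.86 [ 0.609  -0.2042 -0.0013]
[ 0.6112 -0.204   0.0406] [ 0.4  0.7 -1.9]
tub_pearl 0.82 [ 0.6095 -0.2074  0.0051]
pad_pearl 0.8 [ 6.052e-01 -2.032e-01  1.000e-04]
pad_pearl 0.54 [6.159e-01 1.714e-01 6.000e-04]
[ 0.6112 -0.204   0.0405] [-0.7 -0.3 -2.9]
tub_pearl 0.76 [ 0.6079 -0.2044  0.0068]
tub_pearl 0.71 [ 0.7248 -0.0282  0.0009]
pad_pearl 0.88 [ 0.6089 -0.2037 -0.0019]
[ 0.6112 -0.204   0.0405] [ 0.  -0.  -1.6]
tub_pearl 0.66 [ 0.6093 -0.2062  0.0038]
pad_pearl 0.66 [ 0.6082 -0.2032  0.0022]
```

>>> apply_moves:
  series:
    - {"offset": [0,0,-0.1],"rot": [0,0,0]}
    - {"offset": [0,0,-0.1],"rot": [0,0,0]}
    - {"offset": [0,0,-0.2],"rot": [0,0,0]}
    - {"offset": [0,0,-0.2],"rot": [0,0,0]}
    - {"offset": [0,0,-0.2],"rot": [0,0,0]}

```text
time: 9.05
position: [0.6113, -0.2041, 0.0403]
tool_rot: [0.981, 0.192, 0.0, 0.0]
ft_force: [-2.2, 0.6, 9.4]
grip_width: 0.0658
grip_force: 20.0
```

>>> apply_moves:
  series:
    - {"offset": [0,0,0.1],"rot": [0,0,0]}
    - {"offset": [0,0,0.1],"rot": [0,0,0]}
    - {"offset": [0,0,0.1],"rot": [0,0,0]}
    - {"offset": [0,0,0.1],"rot": [0,0,0]}
    - {"offset": [0,0,0.1],"rot": [0,0,0]}
    - {"offset": [0,0,2],"rot": [0,0,0]}
    - {"offset": [0,0,5],"rot": [0,0,0]}
    - {"offset": [0,0,10],"rot": [0,0,0]}
    - {"offset": [0,0,15],"rot": [0,0,0]}
    - {"offset": [0,0,18],"rot": [0,0,0]}
    - {"offset": [-5,-2,18],"rot": [0,0,0]}
    - {"offset": [-9,-3.5,18],"rot": [0,0,0]}
    - {"offset": [-13,-5,18],"rot": [0,0,0]}
    - {"offset": [-17,-6.3,18],"rot": [0,0,0]}
    - {"offset": [-20.5,-7.5,18],"rot": [0,0,0]}
    - {"offset": [-20.5,-7.5,18],"rot": [0,0,0]}
    - {"offset": [-20.5,-7.5,18],"rot": [0,0,0]}
  hand: 1

```text
time: 10.75
position: [0.406, -0.2795, 0.2188]
tool_rot: [0.982, 0.191, 0.0, 0.0]
ft_force: [0.2, -0.5, -0.1]
grip_width: 0.0867
grip_force: 0.0
```

```bash
python3 - <<'E'
from h import *
save("wrist","pics/w3.png")
print(get_obs()["position"])
for c in ("wrist","scene","top"):
  if c!="wrist": vision.camera(c)
  for n in ["tub_pearl","pad_pearl","tub_amber","tub_coral","tub_blue"]:
    for d in nets.spot_point(c,n):
       if d["conf"]>.3:print(c,n,round(d["conf"],2),np.round(d["centre"],4))
E
```

```text
[ 0.40676736 -0.27943536  0.21879577]
wrist tub_amber 0.61 [ 0.4122 -0.2797  0.0847]
wrist tub_coral 0.73 [ 0.4046 -0.2759  0.0446]
wrist tub_blue 0.82 [ 0.3426 -0.1441  0.0019]
wrist tub_blue 0.8 [ 0.4288 -0.4192  0.0011]
wrist tub_blue 0.76 [ 0.4092 -0.2783  0.0039]
scene tub_pearl 0.76 [ 0.6121 -0.2071  0.0055]
scene pad_pearl 0.9 [ 0.6091 -0.2048 -0.0019]
scene tub_amber 0.84 [ 0.407  -0.2797  0.0818]
scene tub_amber 0.7 [ 0.6103 -0.205   0.0019]
scene tub_coral 0.57 [ 0.4109 -0.2839  0.0432]
scene tub_blue 0.7 [ 4.340e-01 -4.153e-01  3.000e-04]
scene tub_blue 0.69 [ 0.3439 -0.1475  0.0013]
scene tub_blue 0.67 [ 0.4044 -0.2812  0.0016]
top tub_pearl 0.69 [ 0.6107 -0.2027  0.0058]
top pad_pearl 0.9 [ 6.094e-01 -2.065e-01  6.000e-04]
top tub_blue 0.81 [ 0.34   -0.1473  0.0008]
```

View pics/w3.png

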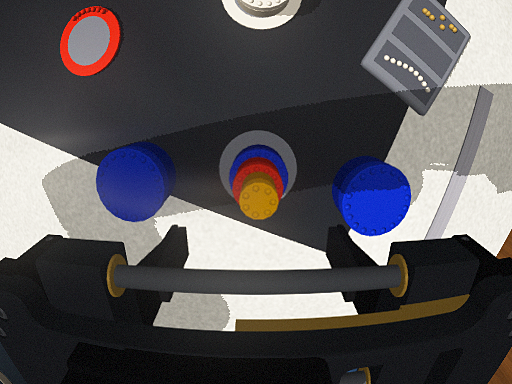

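w3 shows the stack between the fingers: amber (258,195), coral (258,178), blue (258,172). The look-alikes at (135,182) and (371,195) are clear of the fingers. Pearl is within about 3 mm of its pad centre. Next I'll take amber.

>>> apply_moves:
  series:
    - {"offset": [0.1,0,-3],"rot": [0,0,0]}
    - {"offset": [0.1,0,-6],"rot": [0,0,0]}
    - {"offset": [0.1,0,-8.5],"rot": [0,0,0]}
    - {"offset": [0.1,0,-9.8],"rot": [0,0,0]}
    - {"offset": [0.1,0,-9.8],"rot": [0,0,0]}
    - {"offset": [0.1,0,-9.8],"rot": [0,0,0]}
  hand: 0.55
  newtons: 10

```text
time: 12.25
position: [0.4074, -0.2792, 0.1207]
tool_rot: [0.981, 0.192, 0.0, 0.0]
ft_force: [-0.0, 0.3, 0.8]
grip_width: 0.0506
grip_force: 0.0
```

>>> apply_moves:
  series:
    - {"offset": [0,0,0],"rot": [0,0,0]}
    - {"offset": [0,0,0],"rot": [0,0,0]}
    - {"offset": [0,0,0],"rot": [0,0,0]}
    - {"offset": [0,0,0],"rot": [0,0,0]}
    - {"offset": [0,0,0],"rot": [0,0,0]}
  hand: 0

```text
time: 12.75
position: [0.4076, -0.2794, 0.1214]
tool_rot: [0.981, 0.192, 0.0, 0.001]
ft_force: [-0.5, 0.9, 5.5]
grip_width: 0.0339
grip_force: 10.0
```

>>> apply_moves:
  series:
    - {"offset": [0,0,0.7],"rot": [0,0,0]}
    - {"offset": [0,0,2.5],"rot": [0,0,0]}
    - {"offset": [0,0,4],"rot": [0,0,0]}
    - {"offset": [0.1,1.5,4],"rot": [0,0,0]}
    - {"offset": [0.4,5,4],"rot": [0,0,0]}
    - {"offset": [0.7,9,4],"rot": [0,0,0]}
    - {"offset": [1,13.3,4],"rot": [0,0,0]}
    - {"offset": [1.3,17.6,4],"rot": [0,0,0]}
    - {"offset": [1.6,22,4],"rot": [0,0,0]}
    - {"offset": [2,26.3,3],"rot": [0,0,0]}
    - {"offset": [2.3,30.6,2],"rot": [0,0,0]}
    - {"offset": [2.6,35,1],"rot": [0,0,0]}
    - {"offset": [2.9,39.3,0],"rot": [0,0,0]}
    - {"offset": [3.2,43.5,-1],"rot": [0,0,0]}
    - {"offset": [3.5,47.5,-2],"rot": [0,0,0]}
    - {"offset": [3.8,50.7,-3],"rot": [0,0,0]}
    - {"offset": [3.9,52.4,-3],"rot": [0,0,0]}
    - {"offset": [3.9,52.4,-3],"rot": [0,0,0]}
    - {"offset": [3.9,52.4,-3],"rot": [0,0,0]}

```text
time: 14.65
position: [0.4446, 0.2452, 0.09]
tool_rot: [0.981, 0.192, -0.001, 0.0]
ft_force: [0.2, -0.0, 0.1]
grip_width: 0.0337
grip_force: 10.0
```

```bash
cat > m.py <<'E'
import sys
from h import *
save("wrist",sys.argv[1])
print(get_obs()["position"],get_obs()["ft_force"])
for c in ("wrist","scene","top"):
  for k in range(2):
   vision.camera(c)
   for n in sys.argv[2:]:
    for d in nets.spot_point(c,n):
       if d["conf"]>.4:print(c,n,round(d["conf"],2),np.round(d["centre"],4))
E
python3 m.py pics/w4.png tub_amber pad_amber
```

```text
[0.44495565 0.24461117 0.09020911] [ 0.23196944 -0.11224818 -0.29817067]
wrist tub_amber 0.64 [0.4478 0.2443 0.0532]
wrist pad_amber 0.93 [ 0.4495  0.2429 -0.0011]
wrist tub_amber 0.7 [0.4507 0.2437 0.0506]
wrist pad_amber 0.91 [ 0.4489  0.2408 -0.0036]
scene tub_amber 0.48 [0.4432 0.2403 0.0539]
scene pad_amber 0.93 [ 0.4463  0.2488 -0.0022]
scene tub_amber 0.63 [0.4447 0.2439 0.0519]
scene pad_amber 0.64 [ 0.4443  0.2454 -0.0017]
top pad_amber 0.52 [ 4.486e-01  2.431e-01 -3.000e-04]
top pad_amber 0.8 [0.4508 0.2419 0.0017]
```

View pics/w4.png

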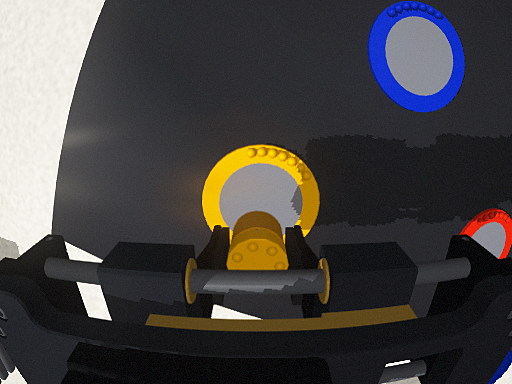

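w4 shows amber upright in the fingers at (256,245), just short of the amber pad centre (261,200). I'll shift 2 mm in x and lower.

>>> apply_moves:
  series:
    - {"offset": [0.2,0,-2],"rot": [0,0,0]}
    - {"offset": [0.2,0,-3.5],"rot": [0,0,0]}
    - {"offset": [0.2,0,-4.3],"rot": [0,0,0]}
    - {"offset": [0.2,0,-4.7],"rot": [0,0,0]}
    - {"offset": [0.2,0,-4.8],"rot": [0,0,0]}
    - {"offset": [0.2,0,-4.8],"rot": [0,0,0]}
    - {"offset": [0.2,0,-4.9],"rot": [0,0,0]}
    - {"offset": [0.2,0,-4.9],"rot": [0,0,0]}

```text
time: 16.4
position: [0.4485, 0.2451, 0.0419]
tool_rot: [0.981, 0.192, 0.0, -0.0]
ft_force: [-0.3, 0.1, -0.7]
grip_width: 0.0337
grip_force: 10.0
```

>>> apply_moves:
  series:
    - {"offset": [0,0,-0.1],"rot": [0,0,0]}
    - {"offset": [0,0,-0.1],"rot": [0,0,0]}
    - {"offset": [0,0,-0.2],"rot": [0,0,0]}
    - {"offset": [0,0,-0.2],"rot": [0,0,0]}

```text
time: 16.8
position: [0.4486, 0.2451, 0.0409]
tool_rot: [0.981, 0.192, 0.001, -0.0]
ft_force: [-0.5, -0.6, 8.8]
grip_width: 0.0335
grip_force: 10.0
```

>>> apply_moves:
  series:
    - {"offset": [0,0,0.1],"rot": [0,0,0]}
    - {"offset": [0,0,0.1],"rot": [0,0,0]}
    - {"offset": [0,0,0.1],"rot": [0,0,0]}
    - {"offset": [0,0,0.1],"rot": [0,0,0]}
    - {"offset": [0,0,0.1],"rot": [0,0,0]}
    - {"offset": [0,0,3],"rot": [0,0,0]}
    - {"offset": [0,0,7],"rot": [0,0,0]}
    - {"offset": [0,0,12],"rot": [0,0,0]}
    - {"offset": [-0.4,-5,13],"rot": [0,0,0]}
    - {"offset": [-0.8,-10,14],"rot": [0,0,0]}
    - {"offset": [-1.2,-15,14],"rot": [0,0,0]}
    - {"offset": [-1.6,-20,14],"rot": [0,0,0]}
    - {"offset": [-2,-25,14],"rot": [0,0,0]}
    - {"offset": [-2.4,-30,14],"rot": [0,0,0]}
    - {"offset": [-2.8,-35,14],"rot": [0,0,0]}
    - {"offset": [-3.2,-40,14],"rot": [0,0,0]}
    - {"offset": [-3.6,-45,14],"rot": [0,0,0]}
    - {"offset": [-3.9,-49,14],"rot": [0,0,0]}
    - {"offset": [-4.1,-52.4,14],"rot": [0,0,0]}
    - {"offset": [-4.1,-52.4,14],"rot": [0,0,0]}
  hand: 1

```text
time: 18.8
position: [0.4079, -0.2845, 0.1797]
tool_rot: [0.982, 0.189, 0.001, 0.002]
ft_force: [0.1, 0.1, -0.2]
grip_width: 0.0871
grip_force: 0.0
```

```bash
python3 m.py pics/w5.png tub_amber pad_amber tub_coral tub_blue
```

```text
[ 0.40705937 -0.28132031  0.17936543] [-0.75375906 -0.01546443 -0.02137433]
wrist tub_coral 0.96 [ 0.4046 -0.2758  0.0474]
wrist tub_blue 0.95 [ 3.436e-01 -1.434e-01 -3.000e-04]
wrist tub_blue 0.82 [ 0.4078 -0.2773  0.0044]
wrist tub_blue 0.57 [ 0.4316 -0.42   -0.0015]
wrist tub_coral 0.65 [ 0.403  -0.2747  0.0459]
wrist tub_blue 0.78 [ 0.344  -0.1433 -0.0009]
wrist tub_blue 0.75 [ 0.4058 -0.2803  0.0032]
wrist tub_blue 0.56 [ 0.4327 -0.421  -0.0025]
scene tub_amber 0.6 [0.4449 0.2445 0.0051]
scene pad_amber 0.56 [ 0.4462  0.2475 -0.0023]
scene tub_coral 0.86 [ 0.4083 -0.2839  0.0469]
scene tub_blue 0.94 [ 4.086e-01 -2.820e-01 -3.000e-04]
scene tub_blue 0.88 [ 0.3445 -0.1456 -0.0022]
scene tub_blue 0.71 [ 0.4341 -0.4178  0.0005]
scene tub_amber 0.59 [0.4434 0.2434 0.0027]
scene pad_amber 0.95 [0.4471 0.2469 0.0007]
scene pad_amber 0.43 [ 0.7229 -0.0258  0.002 ]
scene tub_coral 0.8 [ 0.4089 -0.2834  0.046 ]
scene tub_blue 0.83 [ 0.4053 -0.2781  0.0011]
scene tub_blue 0.83 [ 0.4352 -0.4174  0.0014]
scene tub_blue 0.69 [ 0.7236 -0.0291 -0.0008]
scene tub_blue 0.63 [ 0.3449 -0.1462  0.0019]
top tub_amber 0.45 [0.4481 0.2488 0.0064]
top tub_amber 0.42 [ 0.614   0.3486 -0.0039]
top pad_amber 0.91 [ 4.466e-01  2.439e-01 -2.000e-04]
top tub_amber 0.59 [0.4504 0.2486 0.007 ]
top pad_amber 0.69 [0.4484 0.2453 0.0013]
```

View pics/w5.png

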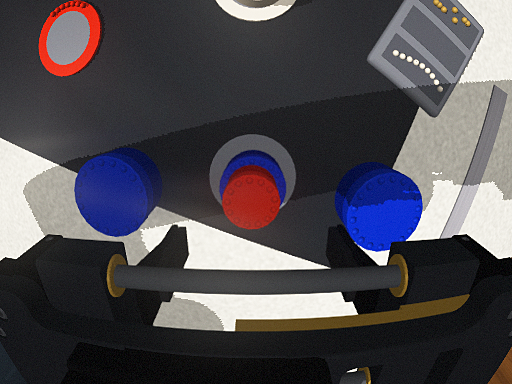

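w5 shows coral on blue at (251,197) between the fingers. Amber is on its pad within about 3 mm. Next I'll grip coral.

>>> apply_moves:
  series:
    - {"offset": [-0.1,0,-3],"rot": [0,0,0]}
    - {"offset": [-0.1,0,-6],"rot": [0,0,0]}
    - {"offset": [-0.1,0,-8.5],"rot": [0,0,0]}
    - {"offset": [-0.1,0,-9.8],"rot": [0,0,0]}
    - {"offset": [-0.1,0,-9.8],"rot": [0,0,0]}
    - {"offset": [-0.1,0,-9.8],"rot": [0,0,0]}
  hand: 0.8
  newtons: 15

```text
time: 20.95
position: [0.4063, -0.2792, 0.0816]
tool_rot: [0.981, 0.192, -0.0, -0.0]
ft_force: [0.7, 0.4, 1.0]
grip_width: 0.0696
grip_force: 0.0
```

>>> apply_moves:
  series:
    - {"offset": [0,0,0],"rot": [0,0,0]}
    - {"offset": [0,0,0],"rot": [0,0,0]}
    - {"offset": [0,0,0],"rot": [0,0,0]}
    - {"offset": [0,0,0],"rot": [0,0,0]}
    - {"offset": [0,0,0],"rot": [0,0,0]}
  hand: 0

```text
time: 21.45
position: [0.4065, -0.2793, 0.0822]
tool_rot: [0.981, 0.192, 0.0, 0.001]
ft_force: [-0.4, 0.4, 5.2]
grip_width: 0.0494
grip_force: 15.0
```

>>> apply_moves:
  series:
    - {"offset": [0,0,0.7],"rot": [0,0,0]}
    - {"offset": [0,0,2.5],"rot": [0,0,0]}
    - {"offset": [0,0,5],"rot": [0,0,0]}
    - {"offset": [0.4,1.4,6],"rot": [0,0,0]}
    - {"offset": [1.5,5,6],"rot": [0,0,0]}
    - {"offset": [2.7,9,6],"rot": [0,0,0]}
    - {"offset": [3.9,13,6],"rot": [0,0,0]}
    - {"offset": [5.1,17,5],"rot": [0,0,0]}
    - {"offset": [6.3,21,4],"rot": [0,0,0]}
    - {"offset": [7.4,24.5,2.5],"rot": [0,0,0]}
    - {"offset": [8.1,26.6,1],"rot": [0,0,0]}
    - {"offset": [8.3,27.1,1],"rot": [0,0,0]}
    - {"offset": [8.3,27.1,1],"rot": [0,0,0]}
    - {"offset": [8.3,27.1,1],"rot": [0,0,0]}

```text
time: 22.85
position: [0.4892, -0.0084, 0.0919]
tool_rot: [0.981, 0.192, 0.0, 0.0]
ft_force: [0.2, -0.6, -0.8]
grip_width: 0.0501
grip_force: 15.0
```

```bash
python3 m.py pics/w6.png tub_coral pad_coral
```

```text
[ 0.48929078 -0.00878824  0.092081  ] [-0.16536253 -0.84309668 -1.07395179]
wrist tub_coral 0.86 [ 0.4854 -0.0062  0.0543]
wrist tub_coral 0.6 [ 0.4877 -0.01   -0.0059]
wrist pad_coral 0.97 [ 0.4852 -0.0083 -0.002 ]
wrist tub_coral 0.85 [ 0.4892 -0.004   0.0565]
wrist pad_coral 0.84 [ 0.4868 -0.0106 -0.0029]
scene tub_coral 0.85 [ 0.4909 -0.0089  0.0535]
scene pad_coral 0.89 [ 0.4903 -0.0085  0.0008]
scene tub_coral 0.52 [ 0.4938 -0.0123  0.0526]
scene pad_coral 0.7 [ 4.882e-01 -5.600e-03 -2.000e-04]
top pad_coral 0.68 [ 0.6137 -0.2041  0.006 ]
top pad_coral 0.61 [ 0.6162  0.3447 -0.0028]
```

View pics/w6.png

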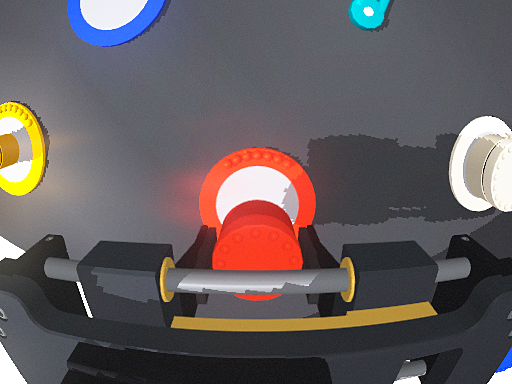

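w6 shows coral upright at (257,250), lined up with the coral pad (257,200), and the numbers agree. I'll lower it.

>>> apply_moves:
  series:
    - {"offset": [-0.1,0,-2],"rot": [0,0,0]}
    - {"offset": [-0.1,0,-3.5],"rot": [0,0,0]}
    - {"offset": [-0.1,0,-4.4],"rot": [0,0,0]}
    - {"offset": [-0.1,0,-4.8],"rot": [0,0,0]}
    - {"offset": [-0.1,0,-4.9],"rot": [0,0,0]}
    - {"offset": [-0.1,0,-5],"rot": [0,0,0]}
    - {"offset": [-0.1,0,-5],"rot": [0,0,0]}
    - {"offset": [-0.1,0,-5],"rot": [0,0,0]}

```text
time: 24.6
position: [0.4884, -0.008, 0.0422]
tool_rot: [0.981, 0.192, 0.0, 0.0]
ft_force: [-1.7, -0.7, 3.7]
grip_width: 0.0493
grip_force: 15.0
```

>>> apply_moves:
  series:
    - {"offset": [0,0,-0.1],"rot": [0,0,0]}
    - {"offset": [0,0,-0.1],"rot": [0,0,0]}
    - {"offset": [0,0,-0.1],"rot": [0,0,0]}

```text
time: 24.9
position: [0.4884, -0.008, 0.042]
tool_rot: [0.981, 0.192, 0.001, 0.0]
ft_force: [-2.1, -0.0, 12.1]
grip_width: 0.0497
grip_force: 15.0
```

>>> apply_moves:
  series:
    - {"offset": [0,0,0.1],"rot": [0,0,0]}
    - {"offset": [0,0,0.1],"rot": [0,0,0]}
    - {"offset": [0,0,0.1],"rot": [0,0,0]}
    - {"offset": [0,0,0.1],"rot": [0,0,0]}
    - {"offset": [0,0,0.1],"rot": [0,0,0]}
    - {"offset": [0,0,3],"rot": [0,0,0]}
    - {"offset": [0,0,7],"rot": [0,0,0]}
    - {"offset": [0,0,11],"rot": [0,0,0]}
    - {"offset": [-1.4,-4.7,12],"rot": [0,0,0]}
    - {"offset": [-2.8,-9.4,12],"rot": [0,0,0]}
    - {"offset": [-4.2,-14,12],"rot": [0,0,0]}
    - {"offset": [-5.6,-18.6,12],"rot": [0,0,0]}
    - {"offset": [-6.9,-23,12],"rot": [0,0,0]}
    - {"offset": [-7.8,-26,12],"rot": [0,0,0]}
    - {"offset": [-8.1,-27.1,12],"rot": [0,0,0]}
    - {"offset": [-8.1,-27.1,12],"rot": [0,0,0]}
    - {"offset": [-8.1,-27.1,12],"rot": [0,0,0]}
    - {"offset": [-8.1,-27.1,12],"rot": [0,0,0]}
  hand: 1

```text
time: 26.7
position: [0.4072, -0.2771, 0.1604]
tool_rot: [0.981, 0.193, -0.0, -0.001]
ft_force: [-0.0, 1.1, -0.3]
grip_width: 0.0868
grip_force: 0.0
```

```bash
python3 m.py pics/w7.png tub_coral pad_coral tub_blue
```

```text
[ 0.40739123 -0.27718339  0.16045539] [ 0.87688291  0.10206918 -0.48003545]
wrist pad_coral 0.6 [ 0.4881 -0.0136 -0.0029]
wrist tub_blue 0.91 [ 0.3442 -0.1457 -0.0006]
wrist tub_blue 0.85 [ 0.4307 -0.4177 -0.0028]
wrist tub_blue 0.71 [ 0.41   -0.2772  0.006 ]
wrist tub_coral 0.89 [ 0.4836 -0.0045  0.0059]
wrist pad_coral 0.68 [ 0.4882 -0.0113 -0.0059]
wrist tub_blue 0.9 [ 0.3419 -0.1436 -0.0016]
wrist tub_blue 0.73 [ 0.4077 -0.2773  0.0056]
wrist tub_blue 0.62 [ 0.432  -0.4202 -0.0038]
scene tub_coral 0.67 [ 0.4926 -0.0113  0.0045]
scene pad_coral 0.65 [ 0.4899 -0.006   0.0022]
scene tub_blue 0.97 [ 0.345  -0.1462 -0.0007]
scene tub_blue 0.74 [ 0.437  -0.4195  0.002 ]
scene tub_blue 0.64 [ 0.4101 -0.2799  0.001 ]
scene tub_blue 0.57 [ 0.6126 -0.2039 -0.0029]
scene tub_coral 0.61 [ 0.6096 -0.2031 -0.0013]
scene pad_coral 0.62 [ 0.4902 -0.0064  0.0021]
scene tub_blue 0.74 [ 0.4082 -0.2803 -0.0006]
scene tub_blue 0.71 [ 0.4366 -0.4192  0.0016]
scene tub_blue 0.71 [ 0.3404 -0.1475 -0.0022]
top tub_coral 0.63 [ 0.4829 -0.0103  0.0037]
top tub_coral 0.54 [ 0.4868 -0.0085 -0.0022]
top pad_coral 0.67 [ 0.4878 -0.0109  0.0017]
top tub_coral 0.84 [ 0.4828 -0.0108  0.0044]
top pad_coral 0.56 [ 0.4882 -0.011  -0.0007]
```

View pics/w7.png

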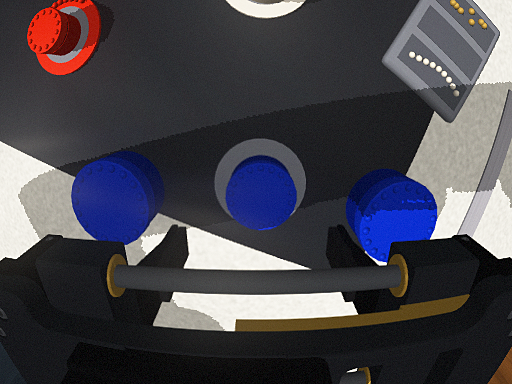

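w7 shows the small blue tub on the coaster at (261,192) between the fingers, with the look-alikes outside at (117,195) and (392,215). Coral stands on its pad. I'll descend and grip.

>>> apply_moves:
  series:
    - {"offset": [0.1,0,-4],"rot": [0,0,0]}
    - {"offset": [0.1,0,-7],"rot": [0,0,0]}
    - {"offset": [0.1,0,-9.5],"rot": [0,0,0]}
    - {"offset": [0.1,0,-11],"rot": [0,0,0]}
    - {"offset": [0.1,0,-11.9],"rot": [0,0,0]}
    - {"offset": [0.1,0,-11.9],"rot": [0,0,0]}
    - {"offset": [0.1,0,-11.9],"rot": [0,0,0]}

```text
time: 28.65
position: [0.4085, -0.2793, 0.0419]
tool_rot: [0.981, 0.192, 0.0, 0.0]
ft_force: [-0.3, -0.5, 0.4]
grip_width: 0.0868
grip_force: 0.0
```

>>> apply_moves:
  series:
    - {"offset": [0,0,0],"rot": [0,0,0]}
    - {"offset": [0,0,0],"rot": [0,0,0]}
    - {"offset": [0,0,0],"rot": [0,0,0]}
    - {"offset": [0,0,0],"rot": [0,0,0]}
    - {"offset": [0,0,0],"rot": [0,0,0]}
  hand: 0
  newtons: 20

```text
time: 29.15
position: [0.4085, -0.2793, 0.0421]
tool_rot: [0.981, 0.192, 0.0, 0.001]
ft_force: [-0.3, -0.1, 5.8]
grip_width: 0.0654
grip_force: 20.0
```

>>> apply_moves:
  series:
    - {"offset": [0,0,1],"rot": [0,0,0]}
    - {"offset": [0,0,3.5],"rot": [0,0,0]}
    - {"offset": [0,0,7],"rot": [0,0,0]}
    - {"offset": [0.6,1.3,9],"rot": [0,0,0]}
    - {"offset": [2,4.3,10],"rot": [0,0,0]}
    - {"offset": [3.7,8,10],"rot": [0,0,0]}
    - {"offset": [5.5,12,10],"rot": [0,0,0]}
    - {"offset": [7.4,16,10],"rot": [0,0,0]}
    - {"offset": [9.2,20,10],"rot": [0,0,0]}
    - {"offset": [11,24,10],"rot": [0,0,0]}
    - {"offset": [12.9,28,10],"rot": [0,0,0]}
    - {"offset": [14.7,32,10],"rot": [0,0,0]}
    - {"offset": [16.5,36,9],"rot": [0,0,0]}
    - {"offset": [18.4,40,8],"rot": [0,0,0]}
    - {"offset": [20,43.5,6.5],"rot": [0,0,0]}
    - {"offset": [20.7,45,5],"rot": [0,0,0]}
    - {"offset": [20.7,45,5],"rot": [0,0,0]}
    - {"offset": [20.7,45,5],"rot": [0,0,0]}

```text
time: 30.95
position: [0.6141, 0.1709, 0.0912]
tool_rot: [0.981, 0.192, -0.001, 0.0]
ft_force: [-0.3, -0.7, -0.9]
grip_width: 0.0656
grip_force: 20.0
```

```bash
python3 m.py pics/w8.png tub_blue pad_blue tub_coral pad_coral
```

```text
[0.61447189 0.17030138 0.09172676] [ 1.01284313 -0.02785607 -1.46553601]
wrist tub_blue 0.93 [0.6118 0.1709 0.0533]
wrist tub_blue 0.78 [ 0.4315 -0.4207 -0.0017]
wrist pad_blue 0.81 [ 6.128e-01  1.668e-01 -2.000e-04]
wrist tub_blue 0.86 [0.6122 0.1719 0.0555]
wrist tub_blue 0.55 [ 4.304e-01 -4.177e-01  1.000e-04]
wrist pad_blue 0.86 [0.6109 0.1661 0.0048]
scene tub_blue 0.93 [ 0.4371 -0.4212  0.0011]
scene tub_blue 0.64 [0.6129 0.1717 0.0533]
scene pad_blue 0.7 [ 0.6169  0.1682 -0.0009]
scene tub_coral 0.81 [ 0.4945 -0.0142  0.0049]
scene pad_coral 0.87 [ 0.4908 -0.0086  0.003 ]
scene tub_blue 0.78 [ 0.3438 -0.1446  0.0026]
scene tub_blue 0.73 [ 0.6166  0.1712 -0.0037]
scene tub_blue 0.71 [0.6158 0.1717 0.0536]
scene tub_blue 0.69 [ 4.345e-01 -4.184e-01  4.000e-04]
scene pad_blue 0.86 [0.6145 0.1741 0.0016]
scene tub_coral 0.62 [ 0.4904 -0.0101  0.0024]
scene pad_coral 0.94 [ 0.4869 -0.0059  0.0013]
scene pad_coral 0.74 [ 6.149e-01  1.702e-01 -4.000e-04]
top tub_blue 0.95 [ 0.3393 -0.1479  0.0008]
top tub_blue 0.94 [ 0.4332 -0.4142  0.0014]
top tub_blue 0.42 [0.6107 0.169  0.053 ]
top pad_blue 0.43 [ 0.612  -0.2017  0.0044]
top tub_coral 0.81 [ 0.4847 -0.0092  0.0016]
top pad_coral 0.72 [ 0.4894 -0.0117 -0.0008]
top tub_blue 0.98 [ 0.4342 -0.4161  0.0027]
top tub_blue 0.62 [ 0.3405 -0.1443  0.0005]
top tub_blue 0.61 [0.6092 0.1692 0.0543]
top pad_blue 0.72 [ 0.6122 -0.2073  0.0023]
top pad_blue 0.63 [ 0.6161  0.1703 -0.0007]
top tub_coral 0.5 [ 0.4836 -0.0098  0.0038]
top pad_coral 0.83 [ 0.4868 -0.011  -0.0023]
```

View pics/w8.png

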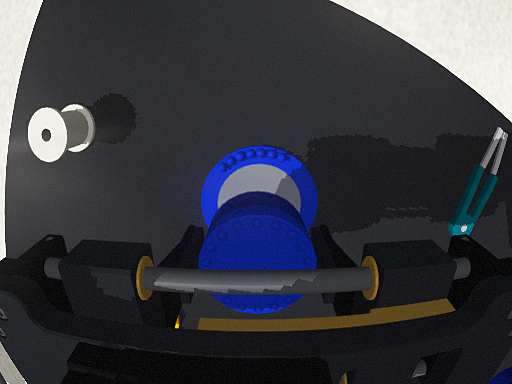

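w8 shows blue upright in the fingers at (258,255), lined up with the blue pad (259,200), and the numbers agree. I'll lower it.

>>> apply_moves:
  series:
    - {"offset": [0.1,0,-2],"rot": [0,0,0]}
    - {"offset": [0.1,0,-3.5],"rot": [0,0,0]}
    - {"offset": [0.1,0,-4.4],"rot": [0,0,0]}
    - {"offset": [0.1,0,-4.8],"rot": [0,0,0]}
    - {"offset": [0.1,0,-4.9],"rot": [0,0,0]}
    - {"offset": [0.1,0,-4.9],"rot": [0,0,0]}
    - {"offset": [0.1,0,-5],"rot": [0,0,0]}
    - {"offset": [0.1,0,-5],"rot": [0,0,0]}

```text
time: 33.3
position: [0.6168, 0.171, 0.0421]
tool_rot: [0.981, 0.192, 0.001, 0.0]
ft_force: [-0.2, 0.3, 0.2]
grip_width: 0.0656
grip_force: 20.0
```

>>> apply_moves:
  series:
    - {"offset": [0,0,-0.1],"rot": [0,0,0]}
    - {"offset": [0,0,-0.1],"rot": [0,0,0]}
    - {"offset": [0,0,-0.1],"rot": [0,0,0]}

```text
time: 33.6
position: [0.6168, 0.171, 0.042]
tool_rot: [0.981, 0.192, 0.001, 0.0]
ft_force: [-1.1, 0.3, 5.2]
grip_width: 0.0655
grip_force: 20.0
```

>>> apply_moves:
  series:
    - {"offset": [0,0,0],"rot": [0,0,0]}
    - {"offset": [0,0,0],"rot": [0,0,0]}
    - {"offset": [0,0,0],"rot": [0,0,0]}
    - {"offset": [0,0,0],"rot": [0,0,0]}
    - {"offset": [0,0,0],"rot": [0,0,0]}
    - {"offset": [0,0,3],"rot": [0,0,0]}
    - {"offset": [0,0,7],"rot": [0,0,0]}
    - {"offset": [0,0,12],"rot": [0,0,0]}
    - {"offset": [0,0,17],"rot": [0,0,0]}
    - {"offset": [-5,-5,20],"rot": [0,0,0]}
    - {"offset": [-10,-10,22],"rot": [0,0,0]}
    - {"offset": [-10,-15,22],"rot": [0,0,0]}
    - {"offset": [-10,-20,22],"rot": [0,0,0]}
    - {"offset": [-10,-25,22],"rot": [0,0,0]}
    - {"offset": [-15,-30,22],"rot": [0,0,0]}
    - {"offset": [-15,-35,22],"rot": [0,0,0]}
    - {"offset": [-15,-40,22],"rot": [0,0,0]}
    - {"offset": [-17,-45,22],"rot": [0,0,0]}
    - {"offset": [-17,-45,22],"rot": [0,0,0]}
    - {"offset": [-17,-45,22],"rot": [0,0,0]}
  hand: 1

```text
time: 35.6
position: [0.4453, -0.2853, 0.2608]
tool_rot: [0.982, 0.188, 0.0, 0.002]
ft_force: [0.1, 0.3, 0.4]
grip_width: 0.087
grip_force: 0.0
```

```bash
python3 - <<'E'
from h import *
save("top","pics/end.png",s=1.5)
for n in ["pearl","blue","coral","amber"]:
  for c in ("top","scene"):
    for p in ("tub_","pad_"):
      L=[]
      for k in range(2):
        vision.camera(c)
        L+=[d["centre"] for d in nets.spot_point(c,p+n) if d["conf"]>.3]
      print(c,p+n,[list(np.round(x,3)) for x in L])
E
```

```text
top tub_pearl [[np.float64(0.613), np.float64(-0.202), np.float64(0.007)], [np.float64(0.449), np.float64(0.248), np.float64(0.003)]]
top pad_pearl [[np.float64(0.611), np.float64(-0.209), np.float64(0.002)], [np.float64(0.611), np.float64(-0.206), np.float64(0.004)], [np.float64(0.482), np.float64(-0.009), np.float64(0.003)]]
scene tub_pearl [[np.float64(0.61), np.float64(-0.206), np.float64(0.004)], [np.float64(0.611), np.float64(-0.206), np.float64(0.005)]]
scene pad_pearl [[np.float64(0.609), np.float64(-0.207), np.float64(-0.002)], [np.float64(0.606), np.float64(-0.206), np.float64(-0.001)]]
top tub_blue [[np.float64(0.337), np.float64(-0.145), np.float64(-0.003)], [np.float64(0.487), np.float64(-0.013), np.float64(-0.001)], [np.float64(0.614), np.float64(0.169), np.float64(0.004)], [np.float64(0.612), np.float64(0.167), np.float64(0.005)], [np.float64(0.342), np.float64(-0.147), np.float64(0.0)]]
top pad_blue [[np.float64(0.614), np.float64(0.169), np.float64(-0.004)], [np.float64(0.72), np.float64(-0.026), np.float64(-0.002)], [np.float64(0.614), np.float64(0.17), np.float64(0
[... 1133 characters left out ...]
489), np.float64(-0.008), np.float64(0.003)], [np.float64(0.488), np.float64(-0.006), np.float64(0.002)]]
top tub_amber [[np.float64(0.482), np.float64(-0.01), np.float64(0.006)], [np.float64(0.448), np.float64(0.252), np.float64(0.003)], [np.float64(0.448), np.float64(0.249), np.float64(0.003)]]
top pad_amber [[np.float64(0.449), np.float64(0.244), np.float64(-0.003)], [np.float64(0.446), np.float64(0.243), np.float64(-0.001)]]
scene tub_amber [[np.float64(0.445), np.float64(0.245), np.float64(0.005)], [np.float64(0.446), np.float64(0.243), np.float64(0.0)]]
scene pad_amber [[np.float64(0.447), np.float64(0.246), np.float64(-0.0)], [np.float64(0.446), np.float64(0.246), np.float64(-0.002)]]
```

View pics/end.png

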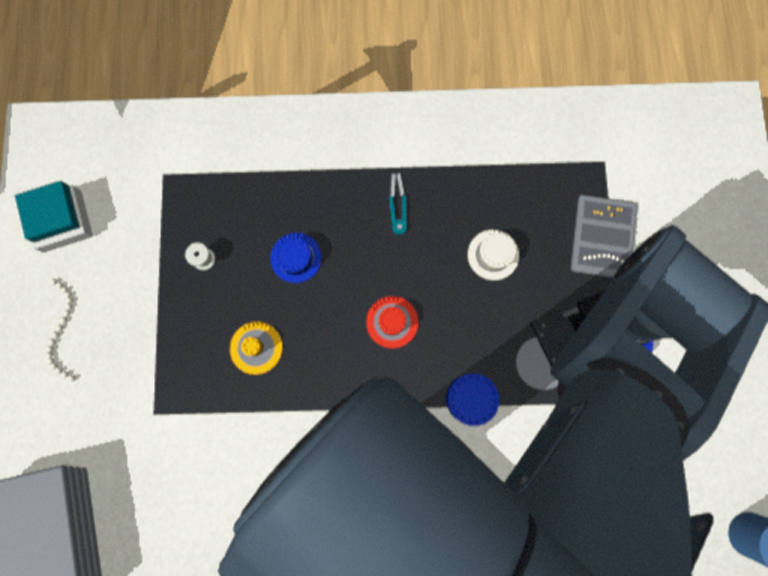

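The end picture shows all four tubs upright on their own pads: blue (295,256), pearl (496,250), coral (392,321), amber (251,346). Each is within about 5 mm of its pad centre. The snips and spool have not moved, so I'm handing in.

```bash
python3 -c "
from rig import hand_in
print(hand_in())"
```

```text
the job is handed in; nothing more can be done
None
```

The job is handed in: in the last camera check all four tubs stood upright on the pads of their own colours, each about 5 mm or less from centre, with the snips and spool where they were; the judge's result was not shown.

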